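# Wipe the offcuts off the light table

### The arm

A 6-joint arm with a two-finger parallel gripper is mounted at the origin on the work surface. World frame = base frame: x ahead of the robot, y to its left, z up, the work surface at z = 0. Lengths are in m, angles in rad, forces in N, time in s.
With the tool pointing down it reaches from about 0.25 to 0.775 m from the base axis. Payload 4 kg.
Tool frame: the origin (TCP) lies between the finger pads; the fingertips stand 25 mm ahead of it and the grasp point (between the pads) lies 6 mm ahead of it (robot.tip_reach is the z of the fingertips in the tool frame, in m); z points along the fingers, y is the line along which they close (so a half turn about z gives the same grasp; the last joint's range is limited). The gripper opens to 94 mm and grips with 3 to 60 N. Pads are 16 mm wide; open, the fingers measure 119 mm over their backs; the gripper's body (75 mm by 177 mm) begins 78 mm behind the grasp point.
Start: joints at [1.151, 0.087, 1.371, -0, 1.684, -0.103], TCP at [0.171, 0.523, 0.231] pointing down, gripper open.
Joint ranges: [-3.1, 3.1], [-0.76, 2.03], [0.27, 2.55], [-1.08, 4.22], [0.17, 2.65], [-2.57, 2.57]. Speed limits (rad/s): [2.79, 2.79, 3.14, 3.14, 3.14, 3.14].

### API

Orientations are given as [roll, pitch, yaw] about the fixed x, y, z axes, in that order (R = Rz(yaw) Ry(pitch) Rx(roll)).
In Python, from bench import robot gives the robot as it stands. The module is installed in compiled form; this text tells all that it offers.
- The arm moves only by the shell command python3 -m handwheel 'ROWS'. ROWS is JSON, a list of rows, each a list of 3 entries, a list of its own where there are three numbers: the turn, a rotation vector about the world's x, y, z in units of 90 degrees (1.0 is 90 degrees), then the shift along the world's x, y, z in units of 0.05 m (1.0 is 0.05 m), then the closure, from 0 (fully open) to 1 (shut). A call has 1 to 5 rows; each row shifts and turns the commanded pose from where the row before left it; what a row does not reach is not made up. A row lasts 1/10 s, in which the tool goes at most 50 mm and 8.59 degrees, less where a joint would pass 70% of its speed; a pose out of reach is approached as far as the arm can. A call with a number of a shift or a turn outside -1 to 1 is refused whole. A call with a gripper value outside its range is refused whole. The fingers move at their own pace and stop on an object; the grip force is fixed at half the most. Time passes only in rows, so rows that do not move let the fingers close. It gives the time, the measured TCP pose, the force, the opening and the grip force at its end, in the units of the state.
- robot.get_obs(): the state, without advancing time (a new reading comes with each control period).
- robot.snapshot(name): name is "scene" or "top" or "wrist"; returns (picture, depth): 420x560x3 uint8, red, green, blue; 420x560 float32, m along the optical axis (not along the pixel's ray), 0 where there is no reading.
- robot.calibration(name): a dict with "mtx" (3x3 intrinsics, pixels), "extrinsics" (4x4, takes a point from camera to world coordinates); the wrist camera has in their place "hand_eye" (4x4, takes a point from camera to tool coordinates, whose origin is the TCP and whose axes are the flange's). Camera axes: x right, y down, z forward; pixel columns grow to the right and rows downward; lengths in m; the calibration is good to about 2 mm. The wrist camera is an equidistant fisheye: a pixel r from the principal point sees the ray r / f radians off the axis. A picture is of the moment at which its call begins: read the wrist's pose just before it. calibration takes no time and is no camera call.
- robot.close_job(): hands the job in; it is judged then, once.
Trained networks look in the newest picture that a camera, given by its name, has taken for a name from the list of things; names that differ only in an ending like _2 or _b are one class to them, and where a whole thing is asked for, a point or a joint stands for the part that bears it (a point fixed in the world has none). Each returns a list of dicts, best first, with "p" (0 to 1); they miss things now and then, are a little off and sometimes report something else, mostly with a low value. They report only what shows in the picture. A call takes as long as a camera call.
- robot.boxes_of(query, camera): "bbox" ([left, top, right, bottom] in pixels, round what is visible of it).
The state is a dict: "time": time; "joint_positions": joint angles; "qvel": joint speeds; "joint_torque": joint torques, N m; "tool_pos": TCP position; "ee_rot": TCP orientation; "wrist_force": force on the tool from outside, world axes, zero at the start; "wrist_torque": the same for the moment, N m; "width": finger opening in m; "finger_force": force on a finger pad.
Only numpy, scipy, OpenCV 4.12 (cv2) and the standard library are available. Lean on these libraries where they do the work, as an engineer would, in place of code of your own. Each camera call takes 0.05 s, during which the arm holds its last target. There are 200 camera calls.

### The job

Clear the light table for the next panel: take the scraper from its stand, set its blade down on the glass by feel and, keeping it pressed lightly but surely to the glass, wipe all six loose offcuts over the end into the chip tray; then put the scraper back in its stand with the blade in the slot. The offcuts are sharp, so touch them with the scraper only, never the fingers, and do not lean hard on the glass. Leave the leaded roundel on the glass and the other things on the bench where they are.

Things in the scene. Friction and masses are not known exactly. Their poses are not given: they have to be found in the camera images.
- lightbox: Light table: a fixed low white box with a flat, level, rigid opal glass top, 320 mm (its x) by 360 mm (its y), 70 mm above its origin (centre of the underside, z up). It stands on levelling feet: glass 70 to 80 mm over the bench. The glass overhangs by 12 mm at the two y ends. From the blade's first touch, 1 mm lower is about 10 N more.
- glass_top (a point): Centre of the glass surface of the light table, on the surface.
- tray: Chip tray: open sheet-metal tray, 320 mm (its x) by 124 mm (its y) by 44 mm high, walls 4 mm, clipped (fixed) to one or the other y end of the light table, its near wall under the glass's overhang so that nothing falls between; rim 22 mm below the glass. Origin: centre of its underside, axes parallel to the light table's.
- stand: The scraper's stand: a beech block, 200 mm (its x) by 100 mm (its y), fixed at the end of the light table that the tray is not on, with an open slot 22 mm wide and 29 mm deep along the middle of its x. The scraper's block rests on the two rails beside the slot, its blade hanging free in it. The rails' flat top is 66 mm above the origin, 4 mm below the glass. Axes as the light table's.
- scraper: Scraper, loose, resting in its stand: wooden block 150 mm long (its x), 44 mm wide (y), 14 mm thick; on it a grip 110 mm long, 26 mm wide, its top 54 mm above the underside; below it a straight pale nylon blade 150 mm long, 5 mm thick, clamped to stand out 10 to 20 mm, differently each day. The clamp slips above 50 N. Origin: centre of the block's underside, z up. 0.2 kg.
- scraper_grip (a point): Middle of the scraper's wooden grip, 36 mm above the block's underside; grip it across its 26 mm width (its y).
- roundel: A finished small leaded-glass disc, 68 mm across and 9 mm thick, lying loose on the glass near its edge farther from the robot. Origin at the centre of its underside. It stays there.
- fluxbottle: Bystander: square pale plastic bottle, 62 mm wide, 168 mm high, loose on the bench at the left. Origin under its centre.
- nailjar: Bystander: glass jar with steel lid, 64 mm across, 75 mm high, loose on the bench at the right. Origin under its centre.
- foilroll: Bystander: flat roll of copper foil, 76 mm across, 12 mm high, loose on the bench at the right. Origin under its centre.
- cutter: Bystander: glass cutter 140 mm long, lying on the bench at the left. Origin under its middle.
- offcut1: Loose offcut: a four-sided piece of glass, 34 mm tapering to 14 mm, 26 mm deep (x by y), 8 mm thick, lying flat on the light table. Origin at the centre of its underside.
- offcut2: Loose offcut: a four-sided piece of glass, 30 mm tapering to 22 mm, 24 mm deep (x by y), 8 mm thick, lying flat on the light table. Origin at the centre of its underside.
- offcut3: Loose offcut: a four-sided piece of glass, 26 mm tapering to 18 mm, 30 mm deep (x by y), 8 mm thick, lying flat on the light table. Origin at the centre of its underside.
- offcut4: Loose offcut: a stub of grey lead bar, 34 mm long (its x), 12 mm wide, 7 mm high, lying flat on the light table. Origin at the centre of its underside.
- offcut5: Loose offcut: a stub of grey lead bar, 28 mm long (its x), 12 mm wide, 7 mm high, lying flat on the light table. Origin at the centre of its underside.
- offcut6: Loose offcut: a stub of grey lead bar, 40 mm long (its x), 12 mm wide, 7 mm high, lying flat on the light table. Origin at the centre of its underside.

How it is judged:
On the way, in this order (a step that is already met when the one before it is completed fails the run):
1. the scraper is wiped along the glass pressed to it: 1.5 to 30 N between them while it moves at over 2 cm/s, for a second without a break (contact force between scraper and lightbox between 1.5 and 30 N and linear speed of scraper above 0.02 m/s), for 1 s.
2. all six offcuts lie in the chip tray (y of offcut1 in the frame of tray between -0.062 and 0.062 m and z of each of offcut1, offcut2, offcut3, offcut4, offcut5, offcut6 in the frame of tray below 0.04 m and y of offcut2 in the frame of tray between -0.062 and 0.062 m and y of offcut3 in the frame of tray between -0.062 and 0.062 m and y of offcut4 in the frame of tray between -0.062 and 0.062 m and y of offcut5 in the frame of tray between -0.062 and 0.062 m and y of offcut6 in the frame of tray between -0.062 and 0.062 m), for 0.2 s.
At the end, for the whole second after the job is handed in: All six offcuts lie at rest inside the chip tray, below its rim; the scraper sits released and at rest in its stand, its block down on the rails (within 5 mm of their height, upright within 0.1 rad) and its centre within 50 mm (along) and 12 mm (across) of the stand's centre (all of step 2 and x of offcut1 in the frame of tray between -0.16 and 0.16 m and z of each of offcut1, offcut2, offcut3, offcut4, offcut5, offcut6 in the frame of tray above -0.005 m and linear speed of each of offcut1, offcut2, offcut3, offcut4, offcut5, offcut6 below 0.03 m/s and x of offcut2 in the frame of tray between -0.16 and 0.16 m and x of offcut3 in the frame of tray between -0.16 and 0.16 m and x of offcut4 in the frame of tray between -0.16 and 0.16 m and x of offcut5 in the frame of tray between -0.16 and 0.16 m and x of offcut6 in the frame of tray between -0.16 and 0.16 m and x of scraper in the frame of stand between -0.05 and 0.05 m and y of scraper in the frame of stand between -0.012 and 0.012 m and z of scraper in the frame of stand between 0.062 and 0.071 m and angle between scraper's own z axis and vertical below 0.1 rad and linear speed of scraper below 0.02 m/s and contact force between scraper and stand above 0.5 N); the robot touches nothing.
It fails at once if the fingers touch an offcut (over 0.5 N) (contact force between the fingers and offcut1 above 0.5 N or contact force between the fingers and offcut2 above 0.5 N or contact force between the fingers and offcut3 above 0.5 N or contact force between the fingers and offcut4 above 0.5 N or contact force between the fingers and offcut5 above 0.5 N or contact force between the fingers and offcut6 above 0.5 N).
It fails at once if the scraper is wiped over the glass pressed with over 45 N (contact force between scraper and lightbox above 45 N and linear speed of scraper above 0.03 m/s).
It fails at once if the arm or fingers press on the light table with over 10 N (contact force between any of the arm, the fingers and lightbox above 10 N).
It fails at once if the roundel is moved by over 10 mm, or another thing on the bench by over 20 mm (distance of roundel from where it was at the start of the episode above 0.01 m or distance of any of fluxbottle, nailjar, foilroll, cutter from where it was at the start of the episode above 0.02 m).
It also fails if it takes over 58 s, if anything falls off the work surface, if the arm or the gripper's body presses on something with over 40 N, if the wrist force passes 120 N, or if a joint passes its speed limit or range.

## Working session

There is one attempt and no reset: what is moved stays moved. The work goes in short steps, Python scripts to look and compute and a shell command to move; the robot and the scene stay as the last step left them, time stands still between calls to the robot, and variables do not carry over. Pictures are saved under pics/ and viewed, at most 10 in all, crops included, and the job is handed in when it is done.

```bash
mkdir -p pics; cat > h.py <<'E'
from bench import robot
import numpy as np, cv2
def cloud(name):
    img,d=robot.snapshot(name); c=robot.calibration(name); K=np.array(c["mtx"]);T=np.array(c["extrinsics"])
    v,u=np.mgrid[0:d.shape[0],0:d.shape[1]]
    P=np.stack([(u-K[0,2])/K[0,0]*d,(v-K[1,2])/K[1,1]*d,d],-1)@T[:3,:3].T+T[:3,3]
    P[d==0]=np.nan
    return img,d,P
E
python3 - <<'E'
from h import *
o=robot.get_obs();print(o)
for n in ["scene","top"]:
    img,d,P=cloud(n); cv2.imwrite(f"pics/{n}0.png",img[:,:,::-1]); np.save(n+"P.npy",P); np.save(n+"I.npy",img)
    print(n,np.array(robot.calibration(n)["extrinsics"])[:3,3])
    for q in ["lightbox","tray","stand","scraper","scraper_grip","roundel","offcut1","offcut4","fluxbottle","nailjar","foilroll","cutter"]:
        for r in robot.boxes_of(q,n)[:6]:
            b=np.array(r["bbox"]).astype(int); m=((b[:2]+b[2:])//2)
            print(q,round(r["p"],2),b,np.round(P[np.clip(m[1],0,419),np.clip(m[0],0,559)],3))
E
```

```text
{'time': 0.0, 'joint_positions': array([ 1.15089747e+00,  8.79499333e-02,  1.37224186e+00, -3.78267259e-05,
        1.68361668e+00, -1.03116494e-01]), 'qvel': array([0.00109507, 0.00141815, 0.00011459, 0.00030823, 0.00053146,
       0.00038538]), 'joint_torque': array([-3.69120244e-04, -3.40168476e+01, -3.02433479e+01,  7.16285803e-02,
        3.30072746e-02, -1.50052288e-04]), 'tool_pos': array([0.17115053, 0.52216613, 0.2293132 ]), 'ee_rot': array([-3.13938474e+00, -1.90686609e-04,  2.82480587e+00]), 'wrist_force': array([0.00945684, 0.63208994, 0.38953916]), 'wrist_torque': array([-0.01631353,  0.03578955, -0.00904566]), 'finger_force': 0.0, 'width': 0.09390515749677054}
scene [ 1.33347861 -0.1645411   1.16681255]
lightbox 0.56 [207 158 352 278] [ 0.62  -0.02   0.074]
tray 0.71 [170 179 221 288] [ 0.588 -0.258  0.015]
stand 0.62 [335 169 385 242] [0.63 0.21 0.09]
scraper 0.57 [341 167 370 217] [0.595 0.203 0.107]
scraper_grip 0.78 [340 168 369 216] [0.589 0.203 0.098]
roundel 0.67 [275 231 303 257] [ 0.712 -0.01   0.082]
offcut1 0.64 [242 182 247 189] [ 0.495 -0.099  0.084]
offcut
[... 1499 characters left out ...]
0.605 -0.093  0.077]
offcut1 0.29 [185 179 202 239] [0.57  0.205 0.118]
offcut4 0.74 [355 142 401 267] [ 0.585 -0.274  0.011]
offcut4 0.58 [268 215 274 230] [0.537 0.014 0.082]
offcut4 0.54 [256 187 272 198] [0.614 0.032 0.08 ]
offcut4 0.44 [258 245 267 253] [0.469 0.038 0.083]
offcut4 0.43 [309 190 318 201] [ 0.605 -0.093  0.077]
offcut4 0.29 [185 179 202 239] [0.57  0.205 0.118]
fluxbottle 0.84 [ 65 179 115 212] [0.605 0.452 0.133]
fluxbottle 0.28 [183 178 200 241] [0.57  0.209 0.122]
nailjar 0.78 [447 156 482 178] [ 0.674 -0.484  0.073]
foilroll 0.94 [426 236 454 264] [ 0.459 -0.443 -0.003]
cutter 0.82 [ 94 215 134 261] [0.5   0.44  0.006]
cutter 0.33 [255 244 265 252] [0.472 0.043 0.08 ]
```

```bash
python3 - <<'E'
from h import *
I=np.load("topI.npy");P=np.load("topP.npy")
cv2.imwrite("pics/c1.png",cv2.resize(I[120:290,160:420,::-1],None,fx=3,fy=3,interpolation=cv2.INTER_CUBIC))
z=P[:,:,2]
def rect(mask,nm):
    n,l,s,c=cv2.connectedComponentsWithStats(mask.astype(np.uint8))
    for i in range(1,n):
        if s[i,4]<20: continue
        p=P[l==i]; r=cv2.minAreaRect(p[:,:2].astype(np.float32))
        print(nm,s[i,4],np.round(p.mean(0),4),"rect",np.round(r[0],4),np.round(r[1],4),round(r[2],2),"medz",round(np.median(p[:,2]),4))
rect((z>0.060)&(z<0.095)&(abs(P[:,:,1])<.26),"glass")
rect((z>0.105)&(abs(P[:,:,1]-.2)<.06),"scr")
rect((z>0.055)&(z<0.095)&(P[:,:,1]>.15)&(P[:,:,1]<.27),"st")
r=(z>.03)&(z<.06)&(P[:,:,1]<-.19)&(P[:,:,1]>-.36)
rect(r,"tray")
g=(abs(P[:,:,0]-.57)<.1)&(abs(P[:,:,1]+.02)<.12); print(np.nanpercentile(z[g],[5,25,50,75,95]))
E
```

```text
glass 23 [0.9344 0.1647 0.0813] rect [0.9352 0.1644] [0.0134 0.0044] 79.74 medz 0.0845
glass 36 [0.9309 0.1862 0.078 ] rect [0.9313 0.1866] [0.0048 0.0161] 29.85 medz 0.08
glass 206 [0.8859 0.1685 0.0798] rect [0.8936 0.1695] [0.0644 0.0744] 9.45 medz 0.0823
glass 20 [0.9083 0.1852 0.0782] rect [0.908  0.1846] [0.0065 0.007 ] 43.28 medz 0.0786
glass 17447 [ 0.5864 -0.0197  0.073 ] rect [ 0.5882 -0.0193] [0.3606 0.3206] 88.87 medz 0.0727
glass 2084 [0.5923 0.2096 0.072 ] rect [0.5927 0.2142] [0.0927 0.1992] 89.18 medz 0.0696
glass 29 [0.0519 0.0359 0.0707] rect [0.0502 0.0379] [0.0044 0.0262] 32.12 medz 0.066
scr 78 [0.9284 0.1697 0.1621] rect [0.9292 0.1695] [0.0196 0.0092] 8.59 medz 0.1702
scr 82 [0.9145 0.1948 0.168 ] rect [0.915  0.1956] [0.0188 0.0089] 48.8 medz 0.1709
scr 91 [0.8902 0.1453 0.1675] rect [0.8911 0.1477] [0.037  0.0152] 0.62 medz 0.1713
scr 49 [0.8673 0.1736 0.1669] rect [0.8685 0.1744] [0.0086 0.0157] 85.96 medz 0.1767
scr 506 [0.5742 0.2161 0.1213] rect [0.574  0.2172] [0.026  0.1064] 89.79 medz 0.122
st 252 [0.8992 0.1817 0.077 ] rect [0.8985 0.1805] [0.0766 0.0535] 6.47 medz 0.079
st 513 [0.5715 0.1556 0.0723] rect [0.5912 0.1559] [0.0134 0.3187] 89.66 medz 0.0722
st 2380 [0.5914 0.2151 0.0714] rect [0.5926 0.2186] [0.1009 0.1993] 88.97 medz 0.0694
tray 748 [ 0.5883 -0.299   0.0467] rect [ 0.5829 -0.263 ] [0.1164 0.3222] 88.92 medz 0.0494
[0.06900145 0.07112344 0.0726946  0.0742613  0.07853173]
```

View pics/c1.png

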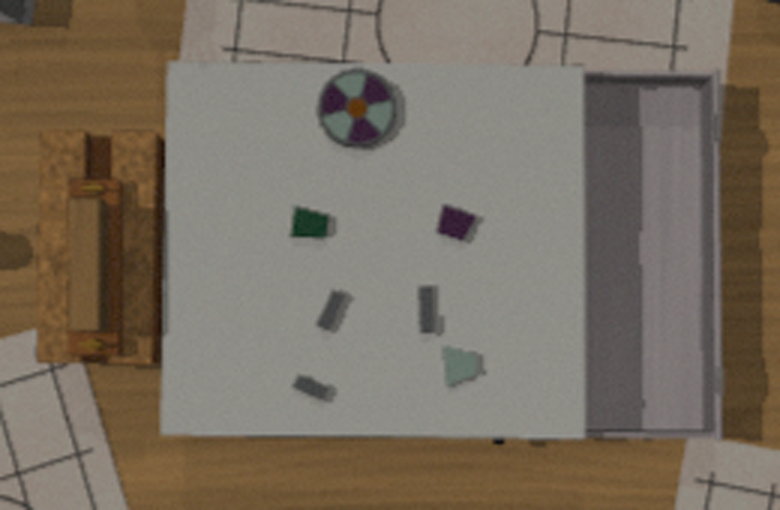

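The top crop shows six offcuts (three grey stubs at crop (333,311), (428,310) and (314,388); green at (311,222), purple at (457,222), teal at (462,366)). The roundel is at (358,108), the tray at the right (−y) end and the scraper in its stand on the left. All stubs and the teal piece lie nearer the robot than green and purple, so two passes will work. First I'll move over the scraper.

```bash
python3 -m handwheel '[[[0,0,0.014],[0.6,-0.45,0],0],[[0,0,0.014],[0.6,-0.45,0],0],[[0,0,0.014],[0.6,-0.45,0],0],[[0,0,0.014],[0.6,-0.45,0],0],[[0,0,0.014],[0.6,-0.45,0],0]]'
python3 -m handwheel '[[[0,0,0.014],[0.6,-0.45,0],0],[[0,0,0.014],[0.6,-0.45,0],0],[[0,0,0.014],[0.6,-0.45,0],0],[[0,0,0.014],[0.6,-0.45,0],0],[[0,0,0.014],[0.6,-0.45,0],0]]'
python3 -m handwheel '[[[0,0,0.014],[0.6,-0.45,0],0],[[0,0,0.014],[0.6,-0.45,0],0],[[0,0,0.014],[0.6,-0.45,0],0],[[0,0,0],[0,0,0],0],[[0,0,0],[0,0,0],0]]'
python3 - <<'E'
import numpy as np
P=np.load("topP.npy");I=np.load("topI.npy").astype(int)
import cv2
z=P[:,:,2]
# offcut extents by colour difference from glass inside glass
g=(P[:,:,0]>.44)&(P[:,:,0]<.735)&(P[:,:,1]>-.185)&(P[:,:,1]<.145)&(z<.1)
med=np.median(I[g],0); m=g&(abs(I-med).max(2)>35)
n,l,s,c=cv2.connectedComponentsWithStats(m.astype(np.uint8))
for i in range(1,n):
    if s[i,4]>15: p=P[l==i]; print(s[i,4],np.round(p.min(0)[:2],3),np.round(p.max(0)[:2],3))
E
```

```text
time: 1.8
tool_pos: [0.3224, 0.4092, 0.2307]
ee_rot: [3.141, 0.0, 2.936]
wrist_force: [0.2, -0.4, 0.1]
width: 0.094
finger_force: 0.0
time: 2.3
tool_pos: [0.4725, 0.2966, 0.2306]
ee_rot: [3.141, 0.0, 3.046]
wrist_force: [0.5, -0.1, 0.8]
width: 0.0941
finger_force: 0.0
time: 2.8
tool_pos: [0.5615, 0.2297, 0.23]
ee_rot: [3.141, -0.001, 3.109]
wrist_force: [-0.4, 0.2, 0.5]
width: 0.0941
finger_force: 0.0
602 [ 0.673 -0.046] [0.735 0.026]
132 [0.596 0.014] [0.622 0.05 ]
130 [ 0.593 -0.112] [ 0.624 -0.075]
104 [ 0.513 -0.077] [ 0.554 -0.059]
92 [0.517 0.002] [0.55  0.027]
113 [ 0.47  -0.112] [ 0.501 -0.079]
69 [0.458 0.015] [0.479 0.048]
```

```bash
python3 -m handwheel '[[[0,0,0.008],[0.25,-0.25,-0.4],0],[[0,0,0],[0,0,-0.6],0],[[0,0,0],[0,0,-0.6],0],[[0,0,0],[0,0,-0.4],0],[[0,0,0],[0,0,-0.3],0]]'
python3 - <<'E'
from h import *
for n in ["scene"]:
    i,d=robot.snapshot(n); cv2.imwrite("pics/s1.png",cv2.resize(i[100:300,280:500,::-1],None,fx=3,fy=3))
E
```

```text
time: 3.3
tool_pos: [0.572, 0.2188, 0.1139]
ee_rot: [-3.142, -0.002, 3.125]
wrist_force: [0.4, 0.1, -1.2]
width: 0.0941
finger_force: 0.0
```

View pics/s1.png

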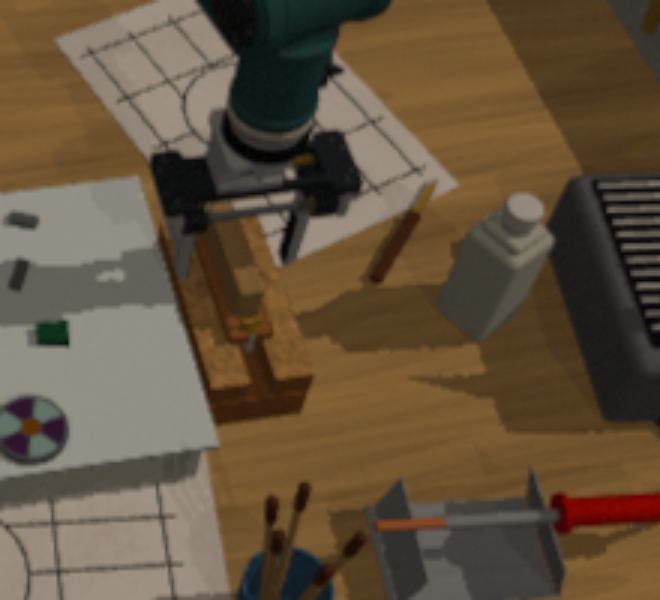

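The fingers straddle the grip (crop (185,235) and (295,230)), with nothing else near. I'll close and lift.

```bash
python3 -m handwheel '[[[0,0,0],[0,0,0],1],[[0,0,0],[0,0,0],1],[[0,0,0],[0,0,0],1],[[0,0,0],[0,0,0],1],[[0,0,0],[0,0,0],1]]'
python3 -m handwheel '[[[0,0,0],[0,0,0],1],[[0,0,0],[0,0,0],1],[[0,0,0],[0,0,0],1],[[0,0,0],[0,0,0],1],[[0,0,0],[0,0,0],1]]'
python3 -m handwheel '[[[0,0,0],[0,0,0.2],1],[[0,0,0],[0,0,0.3],1],[[0,0,0],[0,0,0.4],1],[[0,0,0],[0,0,0.3],1],[[0,0,0],[0,0,0],1]]'
```

```text
time: 3.85
tool_pos: [0.5743, 0.2178, 0.1164]
ee_rot: [3.141, 0.002, 3.123]
wrist_force: [-0.6, -1.0, -0.4]
width: 0.0571
finger_force: 0.0
time: 4.35
tool_pos: [0.5739, 0.2175, 0.1154]
ee_rot: [-3.141, -0.0, 3.123]
wrist_force: [0.6, 0.1, 0.5]
width: 0.0256
finger_force: 29.9
time: 4.85
tool_pos: [0.5756, 0.2182, 0.1798]
ee_rot: [3.139, 0.007, 3.123]
wrist_force: [0.3, 0.9, -2.3]
width: 0.0261
finger_force: 29.9
```

```bash
python3 -m handwheel '[[[0,0,0],[-0.34,-0.54,0],1],[[0,0,0],[-0.34,-0.54,0],1],[[0,0,0],[-0.34,-0.54,0],1],[[0,0,0],[-0.34,-0.54,0],1],[[0,0,0],[0,0,0],1]]'
python3 -m handwheel '[[[0,0,0],[0,0,-0.2],1],[[0,0,0],[0,0,-0.2],1],[[0,0,0],[0,0,-0.2],1],[[0,0,0],[0,0,-0.06],1],[[0,0,0],[0,0,0],1]]'
python3 -m handwheel '[[[0,0,0],[0,0,0],1],[[0,0,0],[0,0,0],1]]'
```

```text
time: 5.35
tool_pos: [0.5038, 0.1071, 0.175]
ee_rot: [-3.14, -0.002, 3.12]
wrist_force: [-0.1, 0.8, -2.7]
width: 0.0257
finger_force: 29.9
time: 5.85
tool_pos: [0.5053, 0.1101, 0.1409]
ee_rot: [-3.141, -0.003, 3.124]
wrist_force: [-0.6, -0.6, -3.9]
width: 0.0255
finger_force: 29.9
time: 6.05
tool_pos: [0.5063, 0.1098, 0.143]
ee_rot: [3.141, 0.001, 3.123]
wrist_force: [0.0, -0.6, -3.0]
width: 0.0257
finger_force: 29.9
```

```bash
python3 -m handwheel '[[[0,0,0],[0,0,-0.02],1],[[0,0,0],[0,0,0],1]]' | grep -E "pos|force"
python3 -m handwheel '[[[0,0,0],[0,0,-0.02],1],[[0,0,0],[0,0,0],1]]'| grep -E "pos|force"
python3 -m handwheel '[[[0,0,0],[0,0,-0.02],1],[[0,0,0],[0,0,0],1]]'| grep -E "pos|force"
```

```text
tool_pos: [0.506, 0.1097, 0.1418]
wrist_force: [-0.6, 0.7, -3.5]
finger_force: 29.9
tool_pos: [0.5058, 0.1096, 0.1405]
wrist_force: [0.8, 0.4, -2.6]
finger_force: 29.9
tool_pos: [0.5057, 0.1096, 0.1393]
wrist_force: [0.3, -0.0, -1.9]
finger_force: 29.9
```

```bash
python3 -m handwheel '[[[0,0,0],[0,0,-0.02],1],[[0,0,0],[0,0,0],1]]' | grep -E "pos|force"
python3 -m handwheel '[[[0,0,0],[0,0,-0.02],1],[[0,0,0],[0,0,0],1]]'| grep -E "pos|wrist_force"
```

```text
tool_pos: [0.5058, 0.1096, 0.1383]
wrist_force: [0.2, 0.8, -2.6]
finger_force: 29.9
tool_pos: [0.5058, 0.1096, 0.1373]
wrist_force: [-1.1, -1.5, -2.8]
```

```bash
python3 -m handwheel '[[[0,0,0],[0,0,-0.02],1],[[0,0,0],[0,0,0],1]]' | grep -E "pos|wrist_force"
python3 -m handwheel '[[[0,0,0],[0,0,-0.02],1],[[0,0,0],[0,0,0],1]]'| grep -E "pos|wrist_force"
```

```text
tool_pos: [0.5057, 0.1096, 0.1363]
wrist_force: [0.7, 0.3, -2.7]
tool_pos: [0.5057, 0.1096, 0.1353]
wrist_force: [0.0, 0.4, -2.5]
```

```bash
python3 -m handwheel '[[[0,0,0],[0,0,0],1],[[0,0,0],[0,0,0],1]]' | grep -E "time|pos|wrist_force"
```

```text
time: 7.65
tool_pos: [0.5059, 0.1096, 0.1355]
wrist_force: [-0.2, 1.0, -2.5]
```

```bash
python3 -m handwheel '[[[0,0,0],[0,0,-0.02],1],[[0,0,0],[0,0,0],1]]' | grep -E "pos|wrist_force"
python3 -m handwheel '[[[0,0,0],[0,0,-0.02],1],[[0,0,0],[0,0,0],1]]'| grep -E "pos|wrist_force"
```

```text
tool_pos: [0.5058, 0.1096, 0.1343]
wrist_force: [0.1, 0.1, -3.1]
tool_pos: [0.5059, 0.1096, 0.1335]
wrist_force: [-0.3, -0.4, -2.4]
```

```bash
python3 -m handwheel '[[[0,0,0],[0,0,0],1],[[0,0,0],[0,0,0],1]]' | grep -E "time|pos|wrist_force"
```

```text
time: 8.25
tool_pos: [0.5058, 0.1096, 0.1335]
wrist_force: [0.1, -0.3, -2.5]
```

```bash
python3 -m handwheel '[[[0,0,0],[0,0,-0.02],1],[[0,0,0],[0,0,0],1]]' | grep -E "pos|wrist_force"
python3 -m handwheel '[[[0,0,0],[0,0,-0.02],1],[[0,0,0],[0,0,0],1],[[0,0,0],[0,0,0],1]]'| grep -E "pos|wrist_force"
```

```text
tool_pos: [0.5059, 0.1096, 0.1334]
wrist_force: [-2.4, -0.1, 2.6]
tool_pos: [0.5059, 0.1096, 0.1334]
wrist_force: [-3.6, -0.3, 6.7]
```

```bash
python3 -m handwheel '[[[0,0,0],[0,0,-0.02],1],[[0,0,0],[0,0,0],1]]' | grep -E "time|pos|wrist_force"
```

```text
time: 8.95
tool_pos: [0.5059, 0.1096, 0.1334]
wrist_force: [-5.9, 0.1, 11.1]
```

Contact came at TCP z≈0.1335, and it is now pressed at about 14 N. I'll start the wipe and watch the force.

```bash
python3 -m handwheel '[[[0,0,0],[-0.002,-0.1,0],1],[[0,0,0],[-0.004,-0.2,0],1],[[0,0,0],[-0.004,-0.2,0],1],[[0,0,0],[-0.004,-0.2,0],1],[[0,0,0],[-0.004,-0.2,0],1]]'| grep -E "pos|rot|wrist_force"
python3 -m handwheel '[[[0,0,0],[-0.004,-0.2,0],1],[[0,0,0],[-0.004,-0.2,0],1],[[0,0,0],[-0.004,-0.2,0],1]]'| grep -E "pos|rot|wrist_force"
```

```text
tool_pos: [0.5069, 0.0663, 0.1334]
ee_rot: [3.137, 0.006, 3.124]
wrist_force: [0.2, 4.1, 6.9]
tool_pos: [0.5064, 0.0361, 0.1334]
ee_rot: [3.137, 0.006, 3.124]
wrist_force: [-0.1, 5.1, 7.7]
```

```bash
python3 -m handwheel '[[[0,0,0],[-0.004,-0.2,0],1],[[0,0,0],[-0.004,-0.2,0],1],[[0,0,0],[-0.004,-0.2,0],1],[[0,0,0],[-0.004,-0.2,0],1],[[0,0,0],[-0.004,-0.2,0],1]]'| grep -E "pos|rot|wrist_force"
python3 -m handwheel '[[[0,0,0],[-0.004,-0.2,0],1],[[0,0,0],[-0.004,-0.2,0],1],[[0,0,0],[-0.004,-0.2,0],1],[[0,0,0],[-0.004,-0.2,0],1],[[0,0,0],[-0.004,-0.2,0],1]]'| grep -E "pos|rot|wrist_force"
```

```text
tool_pos: [0.5054, -0.0139, 0.1334]
ee_rot: [3.138, 0.006, 3.124]
wrist_force: [-0.6, 4.7, 8.6]
tool_pos: [0.5044, -0.064, 0.1334]
ee_rot: [3.138, 0.006, 3.124]
wrist_force: [-0.4, 4.5, 7.9]
```

```bash
python3 - <<'E'
from h import *
i,d=robot.snapshot("scene"); cv2.imwrite("pics/s2.png",cv2.resize(i[130:300,150:390,::-1],None,fx=3,fy=3))
E
```

```text
(no output)
```

View pics/s2.png

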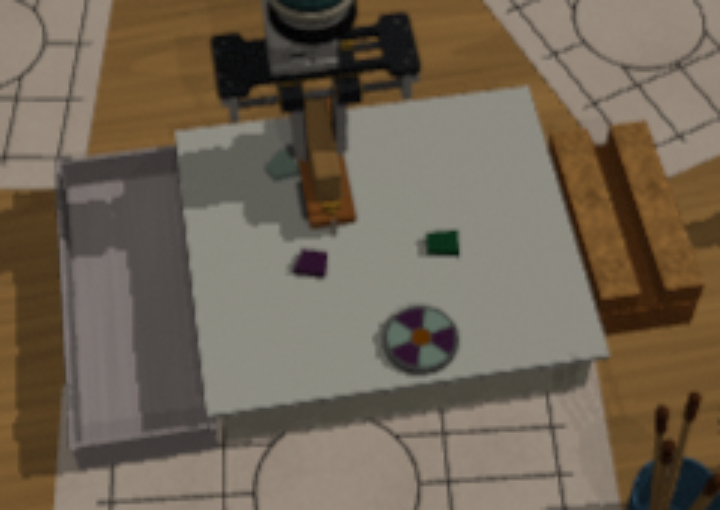

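The wipe is going well: teal shows at (283,163), the stubs are under the block, and purple at (312,263) clears the block's end. I'll continue to the edge.

```bash
python3 -m handwheel '[[[0,0,0],[-0.004,-0.2,0],1],[[0,0,0],[-0.004,-0.2,0],1],[[0,0,0],[-0.004,-0.2,0],1],[[0,0,0],[-0.004,-0.2,0],1],[[0,0,0],[-0.004,-0.2,0],1]]'| grep -E "pos|rot|wrist_force"
python3 -m handwheel '[[[0,0,0],[-0.004,-0.2,0],1],[[0,0,0],[-0.004,-0.2,0],1],[[0,0,0],[-0.004,-0.2,0],1],[[0,0,0],[-0.004,-0.2,0],1],[[0,0,0],[-0.004,-0.2,0],1]]'| grep -E "pos|rot|wrist_force"
python3 -m handwheel '[[[0,0,0],[-0.004,-0.2,0],1],[[0,0,0],[-0.004,-0.2,0],1],[[0,0,0],[-0.004,-0.2,0],1],[[0,0,0],[0,-0.1,0],1]]'| grep -E "pos|rot|wrist_force"
```

```text
tool_pos: [0.5034, -0.1141, 0.1334]
ee_rot: [3.138, 0.006, 3.124]
wrist_force: [0.5, 5.2, 8.6]
tool_pos: [0.5023, -0.1641, 0.1334]
ee_rot: [3.139, 0.006, 3.124]
wrist_force: [0.5, 5.1, 8.2]
tool_pos: [0.5016, -0.1997, 0.1334]
ee_rot: [3.14, 0.006, 3.124]
wrist_force: [0.3, 5.4, 8.7]
```

```bash
python3 -m handwheel '[[[0,0,0],[0,-0.1,0],1],[[0,0,0],[0,0,0],1]]'| grep -E "pos|rot|wrist_force"
python3 - <<'E'
from h import *
i,d=robot.snapshot("scene"); cv2.imwrite("pics/s3.png",cv2.resize(i[130:300,150:390,::-1],None,fx=3,fy=3))
E
```

```text
tool_pos: [0.4997, -0.206, 0.13]
ee_rot: [-3.141, -0.0, 3.123]
wrist_force: [0.2, -1.0, -3.4]
```

View pics/s3.png

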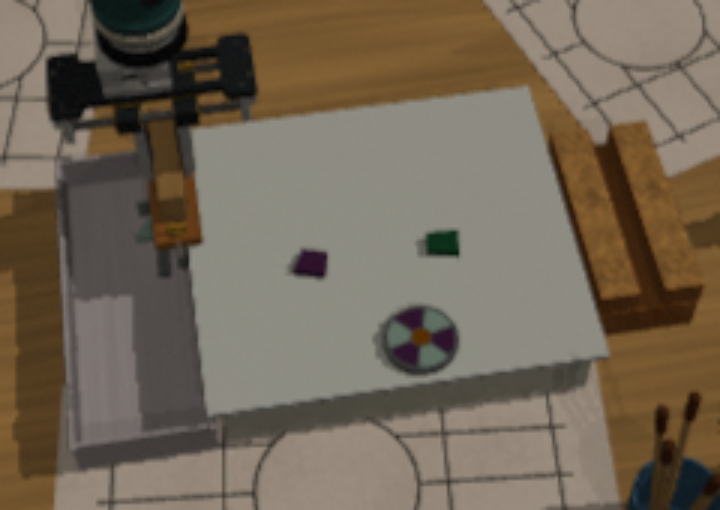

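The near four have dropped into the tray: teal at (145,232), stubs at (145,207), (165,260) and (183,257). The purple and green pieces and the roundel are undisturbed. Now I'll lift and set up pass 2.

```bash
python3 -m handwheel '[[[0,0,0],[0,-0.04,0.2],1],[[0,0,0],[0,0,0.4],1],[[0,0,0],[0,0,0.4],1],[[0,0,0],[0.1,0.4,0],1],[[0,0,0],[0.2,0.7,0],1]]'| grep -E "pos|wrist_force"
python3 -m handwheel '[[[0,0,0],[0.2,0.8,0],1],[[0,0,0],[0.2,0.8,0],1],[[0,0,0],[0.2,0.8,0],1],[[0,0,0],[0.2,0.8,0],1],[[0,0,0],[0.2,0.8,0],1]]'| grep -E "pos|wrist_force"
python3 -m handwheel '[[[0,0,0],[0.2,0.7,0],1],[[0,0,0],[0,0.3,0],1],[[0,0,0],[0,0,0],1],[[0,0,0],[0,0,-0.3],1],[[0,0,0],[0,0,-0.3],1]]'| grep -E "pos|wrist_force"
python3 -m handwheel '[[[0,0,0],[0,0,-0.2],1],[[0,0,0],[0,0,0],1],[[0,0,0],[0,0,0],1]]'| grep -E "time|pos|rot|wrist_force"
```

```text
tool_pos: [0.5151, -0.1537, 0.1818]
wrist_force: [0.2, -0.2, -2.9]
tool_pos: [0.5649, 0.0493, 0.1807]
wrist_force: [1.5, -0.7, -2.3]
tool_pos: [0.5747, 0.0961, 0.1497]
wrist_force: [-0.3, -0.6, -3.6]
time: 14.25
tool_pos: [0.5744, 0.0968, 0.1398]
ee_rot: [-3.141, -0.001, 3.122]
wrist_force: [0.6, -0.6, -2.3]
```

```bash
python3 -m handwheel '[[[0,0,0],[0,0,-0.06],1],[[0,0,0],[0,0,-0.04],1],[[0,0,0],[0,0,0],1]]' | grep -E "pos|wrist_force"
python3 -m handwheel '[[[0,0,0],[0,0,-0.04],1],[[0,0,0],[0,0,0],1]]'| grep -E "pos|wrist_force"
```

```text
tool_pos: [0.5748, 0.0976, 0.1356]
wrist_force: [-0.8, 0.3, -1.8]
tool_pos: [0.5748, 0.0977, 0.1335]
wrist_force: [-0.5, 0.1, -2.2]
```

```bash
python3 -m handwheel '[[[0,0,0],[0,0,-0.04],1],[[0,0,0],[0,0,0],1],[[0,0,0],[0,0,0],1]]'| grep -E "time|pos|rot|wrist_force"
```

```text
time: 15.05
tool_pos: [0.575, 0.0978, 0.1334]
ee_rot: [3.141, 0.002, 3.123]
wrist_force: [-2.0, -0.1, 5.4]
```

Now at about 8 N. I'll press 1 mm more and wipe.

```bash
python3 -m handwheel '[[[0,0,0],[0,-0.04,-0.02],1],[[0,0,0],[-0.004,-0.2,0],1],[[0,0,0],[-0.004,-0.2,0],1],[[0,0,0],[-0.004,-0.2,0],1],[[0,0,0],[-0.004,-0.2,0],1]]'| grep -E "pos|wrist_force"
python3 -m handwheel '[[[0,0,0],[-0.004,-0.2,0],1],[[0,0,0],[-0.004,-0.2,0],1],[[0,0,0],[-0.004,-0.2,0],1],[[0,0,0],[-0.004,-0.2,0],1],[[0,0,0],[-0.004,-0.2,0],1]]'| grep -E "pos|wrist_force"
```

```text
tool_pos: [0.5757, 0.0573, 0.1334]
wrist_force: [0.1, 2.7, 6.7]
tool_pos: [0.5748, 0.0071, 0.1334]
wrist_force: [0.1, 3.7, 7.2]
```

```bash
python3 -m handwheel '[[[0,0,0],[-0.004,-0.2,0],1],[[0,0,0],[-0.004,-0.2,0],1],[[0,0,0],[-0.004,-0.2,0],1],[[0,0,0],[-0.004,-0.2,0],1],[[0,0,0],[-0.004,-0.2,0],1]]'| grep -E "pos|wrist_force"
python3 -m handwheel '[[[0,0,0],[-0.004,-0.2,0],1],[[0,0,0],[-0.004,-0.2,0],1],[[0,0,0],[-0.004,-0.2,0],1],[[0,0,0],[-0.004,-0.2,0],1],[[0,0,0],[-0.004,-0.2,0],1]]'| grep -E "pos|wrist_force"
python3 -m handwheel '[[[0,0,0],[-0.004,-0.2,0],1],[[0,0,0],[-0.004,-0.2,0],1],[[0,0,0],[-0.004,-0.2,0],1],[[0,0,0],[-0.004,-0.2,0],1],[[0,0,0],[-0.004,-0.2,0],1]]'| grep -E "pos|rot|wrist_force"
```

```text
tool_pos: [0.5738, -0.0429, 0.1334]
wrist_force: [0.4, 4.4, 6.9]
tool_pos: [0.5728, -0.093, 0.1334]
wrist_force: [-0.4, 5.0, 8.3]
tool_pos: [0.5718, -0.1431, 0.1334]
ee_rot: [3.139, 0.006, 3.124]
wrist_force: [0.3, 4.3, 7.5]
```

```bash
python3 -m handwheel '[[[0,0,0],[-0.004,-0.2,0],1],[[0,0,0],[-0.004,-0.2,0],1],[[0,0,0],[-0.004,-0.2,0],1],[[0,0,0],[-0.004,-0.2,0],1],[[0,0,0],[-0.004,-0.2,0],1]]'| grep -E "pos|rot|wrist_force"
python3 -m handwheel '[[[0,0,0],[0,-0.2,0],1],[[0,0,0],[0,-0.06,0],1],[[0,0,0],[0,0,0],1]]'| grep -E "time|pos|rot|wrist_force"
python3 - <<'E'
from h import *
i,d=robot.snapshot("scene"); cv2.imwrite("pics/s4.png",cv2.resize(i[130:300,150:390,::-1],None,fx=3,fy=3))
E
```

```text
tool_pos: [0.5707, -0.1932, 0.1334]
ee_rot: [3.139, 0.005, 3.124]
wrist_force: [0.2, 4.9, 7.6]
time: 18.35
tool_pos: [0.5686, -0.2077, 0.1295]
ee_rot: [3.141, -0.001, 3.123]
wrist_force: [0.3, 0.4, -3.4]
```

View pics/s4.png

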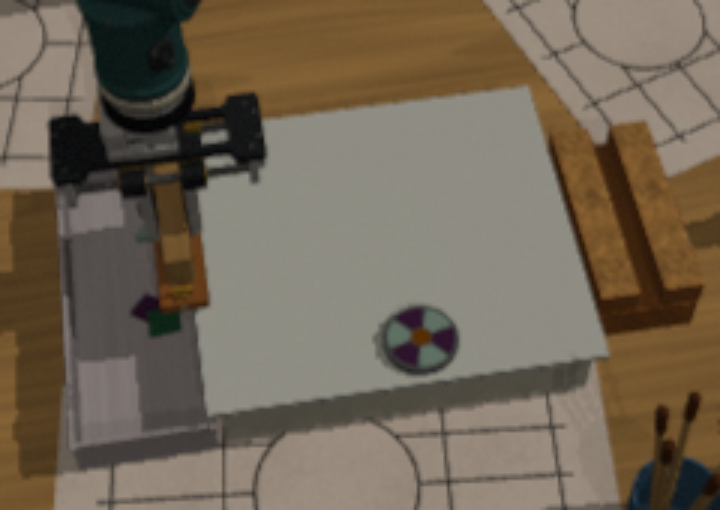

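The glass holds only the roundel; purple (148,307) and green (163,322) are in the tray. Now I'll take the scraper back to the stand.

```bash
python3 -m handwheel '[[[0,0,0],[0,-0.04,0.2],1],[[0,0,0],[0,0,0.4],1],[[0,0,0],[0,0,0.4],1],[[0,0,0],[0,0.4,0.2],1],[[0,0,0],[0,0.7,0],1]]'| grep -E "pos|wrist_force"
python3 -m handwheel '[[[0,0,0],[0.02,0.8,0],1],[[0,0,0],[0.02,0.8,0],1],[[0,0,0],[0.02,0.8,0],1],[[0,0,0],[0.02,0.8,0],1],[[0,0,0],[0.02,0.8,0],1]]'| grep -E "pos|wrist_force"
python3 -m handwheel '[[[0,0,0],[0,0.8,0],1],[[0,0,0],[0,0.8,0],1],[[0,0,0],[0,0.8,0],1],[[0,0,0],[0,0.6,0],1],[[0,0,0],[0,0,0],1]]'| grep -E "pos|wrist_force"
python3 -m handwheel '[[[0,0,0],[0,0.2,0],1],[[0,0,0],[0,0,0],1],[[0,0,0],[0,0,0],1],[[0,0,0],[0,0,0],1]]'| grep -E "time|pos|rot|wrist_force"
python3 - <<'E'
from h import *
i,d,P=cloud("top"); z=P[:,:,2]
for nm,m in [("grip",(z>.16)&(z<.20)&(abs(P[:,:,1]-.217)<.1)),("stand",(z>.055)&(z<.085)&(P[:,:,1]>.162)&(P[:,:,1]<.29)&(abs(P[:,:,0]-.59)<.12))]:
    p=P[m]; print(nm,len(p),np.round(np.percentile(p,[2,50,98],0),3).tolist())
cv2.imwrite("pics/t5.png",cv2.resize(i[130:270,150:420,::-1],None,fx=2.9,fy=2.9))
E
```

```text
tool_pos: [0.57, -0.1559, 0.1934]
wrist_force: [-0.1, 0.3, -2.8]
tool_pos: [0.5737, 0.0474, 0.191]
wrist_force: [0.2, -0.3, -2.4]
tool_pos: [0.5732, 0.1999, 0.1906]
wrist_force: [-0.6, -0.5, -2.7]
time: 20.3
tool_pos: [0.5741, 0.2047, 0.1906]
ee_rot: [-3.141, 0.0, 3.122]
wrist_force: [0.4, 0.2, -3.1]
grip 213 [[0.53, 0.138, 0.16], [0.874, 0.179, 0.181], [0.935, 0.21, 0.199]]
stand 788 [[0.494, 0.168, 0.057], [0.639, 0.189, 0.068], [0.69, 0.268, 0.073]]
```

View pics/t5.png

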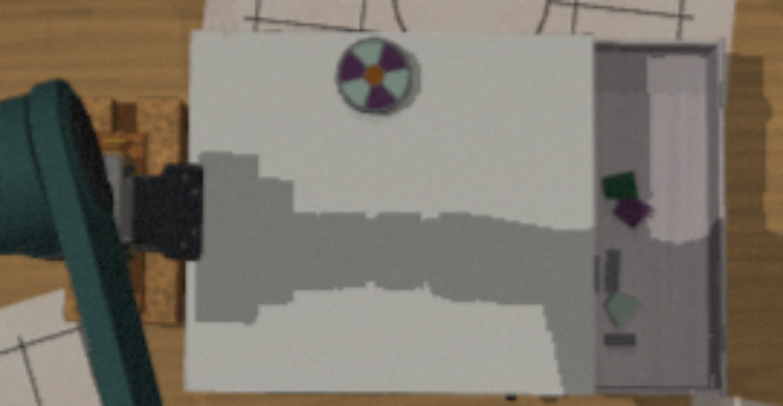

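All six are in the tray (a stub at (597,272) is close to the near wall; I'll check it later). Next I'll align y and lower into the slot.

```bash
python3 -m handwheel '[[[0,0,0],[0,0.25,0],1],[[0,0,0],[0,0,0],1],[[0,0,0],[0,0,-0.4],1],[[0,0,0],[0,0,-0.3],1],[[0,0,0],[0,0,0],1]]'| grep -E "pos|wrist_force"
python3 -m handwheel '[[[0,0,0],[0,0,-0.2],1],[[0,0,0],[0,0,-0.2],1],[[0,0,0],[0,0,-0.1],1],[[0,0,0],[0,0,-0.1],1],[[0,0,0],[0,0,0],1]]'| grep -E "time|pos|rot|wrist_force"
```

```text
tool_pos: [0.572, 0.2177, 0.1518]
wrist_force: [-0.4, -0.5, -3.9]
time: 21.35
tool_pos: [0.5735, 0.218, 0.1245]
ee_rot: [-3.141, -0.002, 3.123]
wrist_force: [0.5, 0.1, -2.3]
```

```bash
python3 -m handwheel '[[[0,0,0],[0,0,-0.08],1],[[0,0,0],[0,0,-0.06],1],[[0,0,0],[0,0,0],1]]'| grep -E "pos|wrist_force"
python3 -m handwheel '[[[0,0,0],[0,0,-0.02],1],[[0,0,0],[0,0,0],1]]'| grep -E "pos|wrist_force"
python3 -m handwheel '[[[0,0,0],[0,0,-0.02],1],[[0,0,0],[0,0,0],1]]'| grep -E "pos|wrist_force"
```

```text
tool_pos: [0.5737, 0.2181, 0.1181]
wrist_force: [0.3, 0.3, -3.1]
tool_pos: [0.574, 0.2182, 0.1176]
wrist_force: [0.8, 0.8, -1.5]
tool_pos: [0.5739, 0.2182, 0.1165]
wrist_force: [-0.6, 0.1, -3.5]
```

```bash
python3 -m handwheel '[[[0,0,0],[0,0,-0.02],1],[[0,0,0],[0,0,0],1]]'| grep -E "pos|wrist_force"
python3 -m handwheel '[[[0,0,0],[0,0,-0.02],1],[[0,0,0],[0,0,0],1]]'| grep -E "pos|wrist_force"
```

```text
tool_pos: [0.5739, 0.2182, 0.1155]
wrist_force: [-0.5, 0.2, -2.9]
tool_pos: [0.574, 0.2182, 0.1154]
wrist_force: [-1.2, -0.3, 2.7]
```

The block is seated on the rails at the pick height, so I'll release and retreat.

```bash
python3 -m handwheel '[[[0,0,0],[0,0,0],0.5],[[0,0,0],[0,0,0],0.3],[[0,0,0],[0,0,0],0],[[0,0,0],[0,0,0],0],[[0,0,0],[0,0,0],0]]'| grep -E "pos|force|width"
python3 -m handwheel '[[[0,0,0],[0,0,0],0],[[0,0,0],[0,0,0.2],0],[[0,0,0],[0,0,0.4],0],[[0,0,0],[0,0,0.6],0],[[0,0,0],[0,0,0.6],0]]'| grep -E "pos|width"
python3 -m handwheel '[[[0,0,0],[-0.6,0.4,0.2],0],[[0,0,0],[-0.7,0.5,0],0],[[0,0,0],[-0.7,0.5,0],0],[[0,0,0],[-0.7,0.5,0],0],[[0,0,0],[-0.7,0.5,0],0]]'| grep -E "pos|force|width"
python3 -m handwheel '[[[0,0,0],[-0.6,0.4,0],0],[[0,0,0],[-0.6,0.4,0],0],[[0,0,0],[-0.6,0.4,0],0],[[0,0,0],[0,0,0],0],[[0,0,0],[0,0,0],0]]'| grep -E "time|pos|force|width"
python3 - <<'E'
from h import *
i,d,P=cloud("top"); z=P[:,:,2]
cv2.imwrite("pics/t6.png",cv2.resize(i[130:270,150:420,::-1],None,fx=2.9,fy=2.9))
m=(z>.105)&(z<.14)&(abs(P[:,:,1]-.217)<.05)&(abs(P[:,:,0]-.57)<.1); p=P[m]
print(cv2.minAreaRect(p[:,:2].astype(np.float32)),np.median(p[:,2]))
for c in [(597,272),(613,270),(620,340),(620,308)]: u,v=int(150+c[0]/2.9),int(130+c[1]/2.9); print(np.round(P[v-1:v+2,u-1:u+2].reshape(-1,3)[[0,4,8]],3).tolist())
E
```

```text
tool_pos: [0.574, 0.2182, 0.1145]
wrist_force: [-0.0, -0.6, -0.2]
width: 0.0627
finger_force: 0.0
tool_pos: [0.5737, 0.2181, 0.2058]
width: 0.0937
tool_pos: [0.4027, 0.339, 0.2156]
wrist_force: [0.2, 0.6, -0.2]
width: 0.0939
finger_force: 0.0
time: 24.45
tool_pos: [0.3138, 0.3985, 0.2154]
wrist_force: [-0.5, -0.2, -0.7]
width: 0.0941
finger_force: 0.0
((0.5752252340316772, 0.21913819015026093), (0.02730834297835827, 0.10869913548231125), 89.84552764892578) 0.12187048403759582
[[0.535, -0.197, 0.073], [0.534, -0.21, 0.018], [0.531, -0.213, 0.013]]
[[0.536, -0.223, 0.02], [0.534, -0.226, 0.014], [0.531, -0.229, 0.017]]
[[0.472, -0.227, 0.017], [0.469, -0.23, 0.016], [0.467, -0.232, 0.017]]
[[0.502, -0.227, 0.019], [0.499, -0.229, 0.025], [0.496, -0.232, 0.022]]
```

View pics/t6.png

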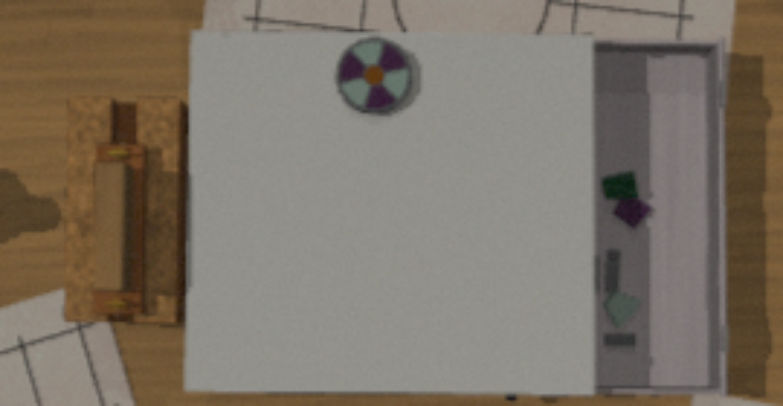

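The scraper is back in its stand at grip-top height 0.122 m, as at the start. The glass holds only the roundel, and all six pieces lie low in the tray (the wall-side stub reads z≈0.018). Handing in.

```bash
python3 -c "
from bench import robot
print(robot.close_job())"
```

```text
the job is handed in; nothing more can be done
None
```

I wiped all six offcuts into the chip tray and put the scraper back in its stand. The roundel and the bench things were not touched, and I handed the job in at about 25 s of the 58 s limit; no verdict came back.

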